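# Feel out the hidden catch of the puzzle box and fetch the thumb plane

### The job

The thumb plane is locked in the wooden puzzle box. Feel your way gently along the raised rail of light wooden caps on the box's near edge until the fingers drop into the one cap that gives way, press it right down so that the lid springs ajar, and push the lid fully open by its batten. Then take the plane out and set it down upright, not letting it fall, on the middle of the dark rubber pad, without shifting the loose blocks and the clamp lying about.

Things in the scene. Friction and masses are not known exactly. Their poses are not given: they have to be found in the camera images.
- puzzle_box: Wooden box screwed to the table, 180 (x) x 272 (y) x 63 (z) mm. Origin on the table top; x points away from the rail (and the robot), y along the rail, z up; it spans x -85 to +95 mm, y -136 to +136 mm. The raised rail runs along its -x edge; the rest of its top is a dark sliding lid, top at z = 51 mm.
- rail_mid (a point): Middle of the rail's top, at box x = -70.5, y = 0, z = 63 mm, axes as the box. Seven light caps that look alike, each 22 (x) x 34.5 (y) mm, at y = -108, -72 .. +108 mm (36 mm apart), 12 mm above the lid; solid end posts of the same height beyond, at y = 126 to 136 either side. Six caps are solid; one, another each time, is the catch, found only by touch.
- rail_front (a point): Lower front of the rail (box x = -85, y = 0, z = 40 mm). How the catch cap works: a spring holds it flush with the others (1.5 N starts it, 6 N at its full 9 mm travel; friction of the latch adds up to 1 N). It leaves a recess 36 mm long between its neighbours, so keep the fingers closed. Pressed down 7 mm or more it frees the lid, which springs ajar; let go, it rises again.
- lid (a joint): How far the lid (140 x 250 x 6 mm) has slid towards the box's +x: 0 shut and locked, springs to about 0.02 when the catch is pressed, 0.12 fully open (end stop). Friction about 1.2 N, damping 6 N s/m; it stays where it is left. Fully open, its front edge is at box x = +64 mm, a thin keeper strip under it reaching to +45 mm.
- lid_batten (a point): Middle of the low batten on the lid, by which it is pushed: 8 (x) x 160 (y) x 12 (z) mm, along the box's y, standing on the lid's top from z = 50 to 62 mm; this point is half-way up it. Shut, its near face is 51 mm from the caps. Push its near face towards the box's +x.
- compartment (a point): Middle of the floor of the compartment under the lid: box x = -4, y = 0, z = 8 mm. It is open-topped, x -56 to +48 mm and y -80 to +80 mm in the box's frame; its walls end just under the lid (z = 44 mm).
- plane_mid (a point): Small brass thumb plane in the compartment, 25 (x) x 60 (y) x 34 (z) mm with knob, about 0.12 kg. This point is on its axis, 10 mm above its sole; its y runs along its length (lying roughly along the box's x), z up. The body to grip across its 25 mm width reaches from the sole to 16 mm above it.
- dark_pad: Dark flat rubber pad, 85 (x) x 55 (y) x 6 (z) mm, fixed on the table; origin under its centre at the table top.
- cork: Loose cork block, 44 x 70 x 28 mm; bystander. Origin under its centre.
- clamp: Loose spool clamp lying on its side, 110 x 30 x 30 mm; bystander. Origin under its centre.
- bored: Loose wooden block with a bored hole, 42 x 56 x 30 mm; bystander. Origin under its centre.
- sander: Loose hardwood sanding block, 58 x 88 x 34 mm; bystander. Origin under its centre.
Mind the look-alikes: they are no part of the job. There is more than one size of the dark_pad; the job needs the largest.

How it is judged:
By the outcome, as a careful person would: the job done as asked, in the order asked, and still so for the second after the job is handed in, with the robot touching nothing.
It also fails if it takes over 72 s, if anything falls off the work surface, if the arm or the gripper's body presses on something with over 40 N, if the wrist force passes 120 N, or if a joint passes its speed limit or range.

### The arm

A 6-joint arm with a two-finger parallel gripper is mounted at the origin on a cart in front of the work surface, level with it; the furniture and walls round the work are solid. World frame = base frame: x ahead of the robot, y to its left, z up, the work surface at z = 0. Lengths are in m, angles in degrees, forces in N, time in s.
With the tool pointing down it reaches from about 0.4 to 0.825 m from the base axis. Payload 7 kg.
Tool frame: the origin (TCP) lies midway between the tips of the shut fingers; the grasp point (between the pads) lies 19 mm behind it; z points along the fingers, y is the direction in which the jaws open and shut (so a half turn about z gives the same grasp; the last joint's range is limited). The gripper opens to 88 mm and grips with 3 to 60 N. Pads are 19 mm wide; open, the fingers measure 130 mm over their backs; the gripper's body (78 mm by 193 mm) begins 47 mm behind the grasp point.
Start: joints at [82.741, 20.546, 0.682, 0, -70.136, -16.507], TCP at [0.272, 0.618, 0.227] pointing down, gripper open.
Joint ranges: [-176.03, 176.03], [-82.01, 121.73], [-58.28, 71.71], [-173.87, 95.51], [-174.79, -0.11], [-173.66, 173.66]. Speed limits (degrees/s): [136.94, 136.94, 172.46, 180, 180, 180].

### API

Orientations are given as [roll, pitch, yaw] about the fixed x, y, z axes, in that order (R = Rz(yaw) Ry(pitch) Rx(roll)).
In Python, from plant import get_state, capture, close_job gives the robot as it stands.
- The arm moves only by the tool apply_moves, never from a script. Its argument "commands" is a list of rows, each an object with "grip": the opening, from 0 (shut) to 1 (fully open); "dp": the shift along the tool's x, y, z in mm, a list of three; "yaw": the turn about the tool's z in rad. A call has 1 to 12 rows; each row is the pose to reach, as a shift and turn from the pose commanded when the call began, along the tool's axes at that moment; what a row does not reach only later rows make up. A row lasts 1/8 s, in which the tool goes at most 62.5 mm and 10.7 degrees, less where a joint would pass 70% of its speed; a pose out of reach is approached as far as the arm can. A call with a gripper value outside its range is refused whole. The fingers move at their own pace and stop on an object; "newtons" is the grip in N (left out, the last holds). Time passes only in rows, so rows that repeat a pose let the fingers close. It gives the time, the measured TCP pose, the force and the opening at its end, in the units of the state.
- get_state(): the state, without advancing time (a new reading comes with each control period).
- capture(name): name is "side" or "top" or "wrist"; returns a dict with "color" (480x640x3 uint8, red, green, blue), "camera_matrix" (3x3 intrinsics, pixels), "xyz" and "rotation" of the camera in the world; the wrist camera has in their place "T_tool_cam" (4x4, takes a point from camera to tool coordinates, whose origin is the TCP and whose axes are the flange's). Camera axes: x right, y up, looking along -z (the intrinsics and any distortion apply to the point x, -y, -z); pixel columns grow to the right and rows downward; lengths in m; the calibration is good to about 2 mm. The wrist camera is an equidistant fisheye: a pixel r from the principal point sees the ray r / f radians off the axis. A picture is of the moment at which its call begins: read the wrist's pose just before it. There is no depth.
- close_job(): hands the job in, once; it reports no verdict.
The state is a dict: "time_s": time; "joints": joint angles; "qd": joint speeds; "joint_torque": joint torques, N m; "tcp_pos": TCP position; "eef_rot": TCP orientation; "contact_force": force on the tool from outside, world axes, zero at the start; "moment": the same for the moment, N m; "gripper_width": finger opening in m.
Only numpy, scipy, OpenCV 4.12 (cv2) and the standard library are available. Lean on these libraries where they do the work, as an engineer would, in place of code of your own. Each camera call takes 0.05 s, during which the arm holds its last target.

## Working session

There is one attempt and no reset: what is moved stays moved. The work goes in short steps, Python scripts to look and compute and a tool call to move; the robot and the scene stay as the last step left them, time stands still between calls to the robot, and variables do not carry over. Pictures are saved under pics/ and viewed, and the job is handed in when it is done.

Besides the shell and the picture viewer there is one more tool, called after "Emit:" as name([rows], argument=value, ...), one row to a line, values as JSON. apply_moves: Moves the arm, as the interface text tells. Its arguments: {"type":"object","properties":{"commands":{"type":"array","items":{"type":"object","properties":{"grip":{"type":"number"},"dp":{"type":"array","items":{"type":"number"}},"yaw":{"type":"number"}}}},"newtons":{"type":"number"}},"required":["commands"]}

```bash
ls; mkdir -p pics
python3 - <<'E'
from plant import get_state, capture
import cv2,numpy as np
s=get_state();print(s)
for n in ["side","top","wrist"]:
    c=capture(n);cv2.imwrite(f"pics/{n}0.png",c["color"][:,:,::-1])
    print(n,{k:(v.tolist() if hasattr(v,'tolist') else v) for k,v in c.items() if k!="color"})
E
```

```text
pics
{'time_s': 0.0, 'joints': array([ 8.27392623e+01,  2.05915276e+01,  6.35350386e-01, -1.97299663e-02,
       -7.01354532e+01, -1.65075136e+01]), 'qd': array([ 0.00733754,  0.06306345, -0.08468462,  0.08261747, -0.07389389,
        0.00613369]), 'joint_torque': array([ 4.60474203e-04, -5.82712519e+01,  2.93043101e+01,  6.99726105e+00,
        6.83893843e-03, -1.48835288e-04]), 'tcp_pos': array([0.2718762 , 0.61730918, 0.22563484]), 'eef_rot': array([ 1.79906876e+02, -8.25539476e-03, -2.37749637e+01]), 'contact_force': array([-0.22977162,  0.48241981,  0.21590402]), 'moment': array([-0.07907769, -0.02162656,  0.03363896]), 'gripper_width': 0.08736626406292844}
side {'camera_matrix': [[434.34519269970383, 0.0, 318.20586910237296], [0.0, 434.34519269970383, 234.39882040502428], [0.0, 0.0, 1.0]], 'xyz': [0.2729534722227448, -0.6910307749589768, 0.7358876977082571], 'rotation': [47.53164037071021, 1.2619290803925827, -22.11793231746449]}
top {'camera_matrix': [[603.4199196103924, 0.0, 318.47953429392766], [0.0, 603.4199196103924, 242.1302428125462], [0.0, 0.0, 1.0]], 'xyz': [0.18779178505136052, 0.030307708207060337, 1.6984500051411389], 'rotation': [13.23251689626763, -0.258183438466943, -87.8212453173235]}
wrist {'camera_matrix': [[371.64829954431775, 0.0, 317.444574691119], [0.0, 371.64829954431775, 234.44667864806746], [0.0, 0.0, 1.0]], 'T_tool_cam': [[5.473660382523592e-06, 0.9513986828574034, 0.307961923339942, 0.08443834800891634], [0.9999997143731079, 0.00022754797326926827, -0.0007207465730394168, -0.0002633251719293961], [-0.0007557934517637296, 0.30796183932285703, -0.9513984098668345, -0.15699055966232905], [0.0, 0.0, 0.0, 1.0]]}
```

View pics/top0.png

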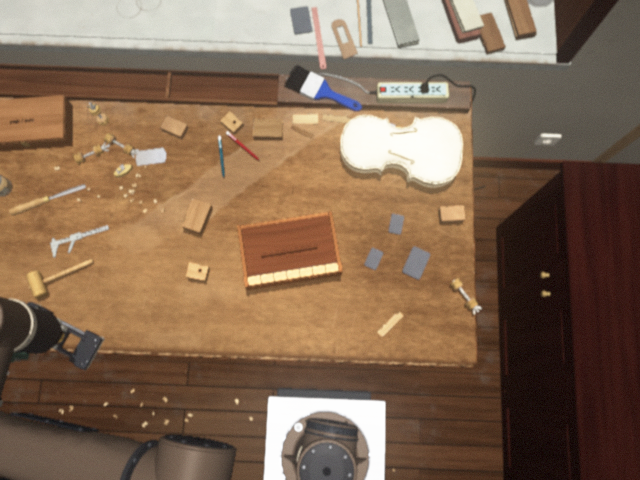

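View pics/side0.png

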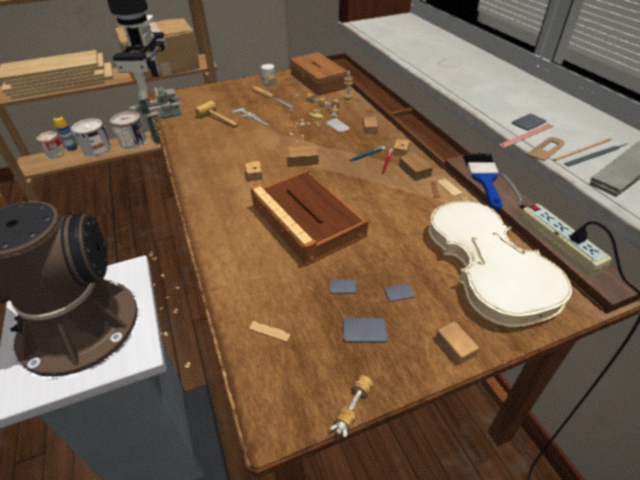

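View pics/wrist0.png

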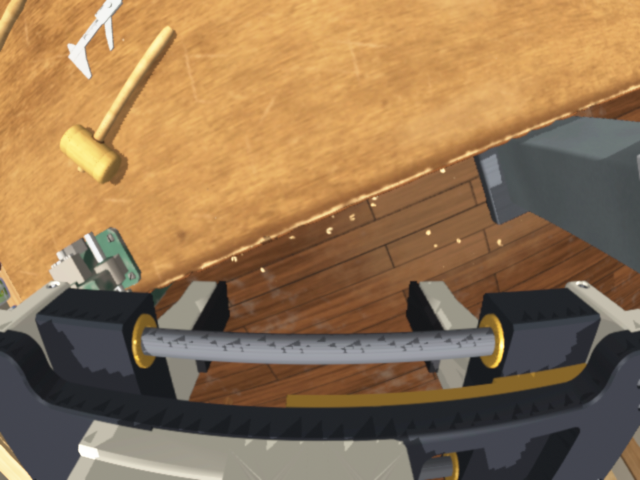

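```bash
cat > h.py <<'E'
import numpy as np, cv2
from scipy.spatial.transform import Rotation as R
CAL={"side":([434.34519269970383,318.20586910237296,234.39882040502428],[0.2729534722227448,-0.6910307749589768,0.7358876977082571],[47.53164037071021,1.2619290803925827,-22.11793231746449]),
"top":([603.4199196103924,318.47953429392766,242.1302428125462],[0.18779178505136052,0.030307708207060337,1.6984500051411389],[13.23251689626763,-0.258183438466943,-87.8212453173235])}
def px2w(cam,u,v,z):
    (f,cx,cy),p,r=CAL[cam]; d=R.from_euler('xyz',r,degrees=True).apply([(u-cx)/f,-(v-cy)/f,-1]); p=np.array(p)
    return p+d*(z-p[2])/d[2]
def w2px(cam,P):
    (f,cx,cy),p,r=CAL[cam]; c=R.from_euler('xyz',r,degrees=True).inv().apply(np.atleast_2d(P)-p)
    return np.c_[cx+f*c[:,0]/-c[:,2], cy-f*c[:,1]/-c[:,2]]
# wrist
Kw=(371.64829954431775,317.444574691119,234.44667864806746)
T=np.array([[5.473660382523592e-06,0.9513986828574034,0.307961923339942,0.08443834800891634],[0.9999997143731079,0.00022754797326926827,-0.0007207465730394168,-0.0002633251719293961],[-0.0007557934517637296,0.30796183932285703,-0.9513984098668345,-0.15699055966232905],[0,0,0,1]])
def wpx2w(s,u,v,z):
    f,cx,cy=Kw; a=np.array([(u-cx),-(v-cy)]); r=np.hypot(*a); th=r/f
    d=np.r_[a/r*np.sin(th),-np.cos(th)] if r>0 else np.array([0,0,-1.])
    Rt=R.from_euler('xyz',s['eef_rot'],degrees=True).as_matrix()
    p=Rt@T[:3,3]+s['tcp_pos']; d=Rt@T[:3,:3]@d
    return p+d*(z-p[2])/d[2]
def ww2px(s,P):
    f,cx,cy=Kw; Rt=R.from_euler('xyz',s['eef_rot'],degrees=True).as_matrix()
    p=(np.atleast_2d(P)-s['tcp_pos'])@Rt; c=(p-T[:3,3])@T[:3,:3]
    th=np.arctan2(np.hypot(c[:,0],c[:,1]),-c[:,2]); n=np.hypot(c[:,0],c[:,1])
    return np.c_[cx+f*th*c[:,0]/n, cy-f*th*c[:,1]/n]
E
python3 - <<'E'
import cv2
im=cv2.imread('pics/top0.png'); cv2.imwrite('pics/t1.png',cv2.resize(im[195:345,170:370],None,fx=4,fy=4,interpolation=cv2.INTER_CUBIC))
cv2.imwrite('pics/t2.png',cv2.resize(im[195:345,340:500],None,fx=4,fy=4,interpolation=cv2.INTER_CUBIC))
im=cv2.imread('pics/side0.png'); cv2.imwrite('pics/s1.png',cv2.resize(im[160:360,240:440],None,fx=3,fy=3,interpolation=cv2.INTER_CUBIC))
E
```

```text
(no output)
```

View pics/t1.png

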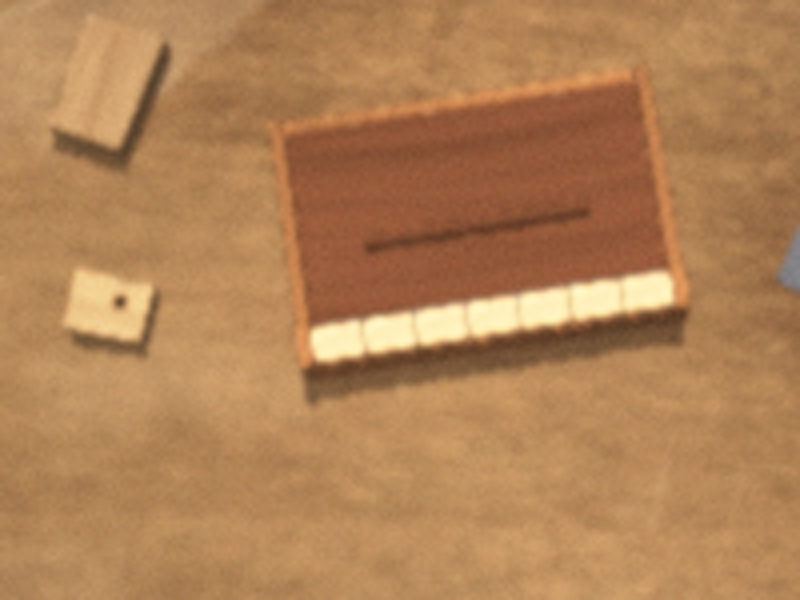

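View pics/t2.png

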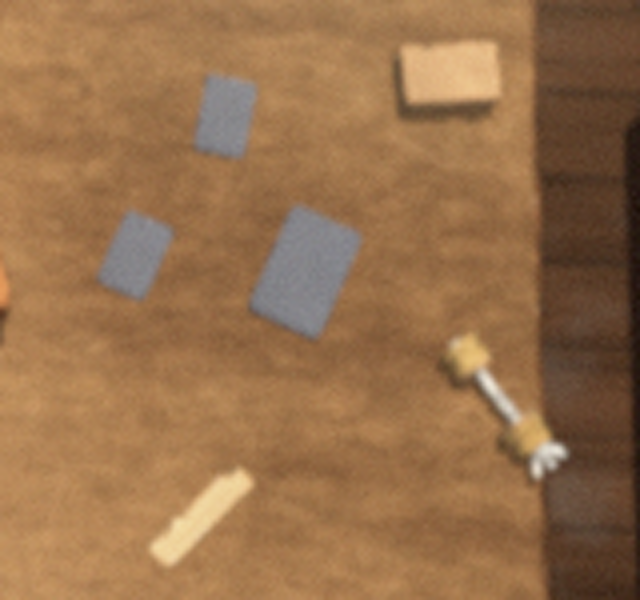

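View pics/s1.png

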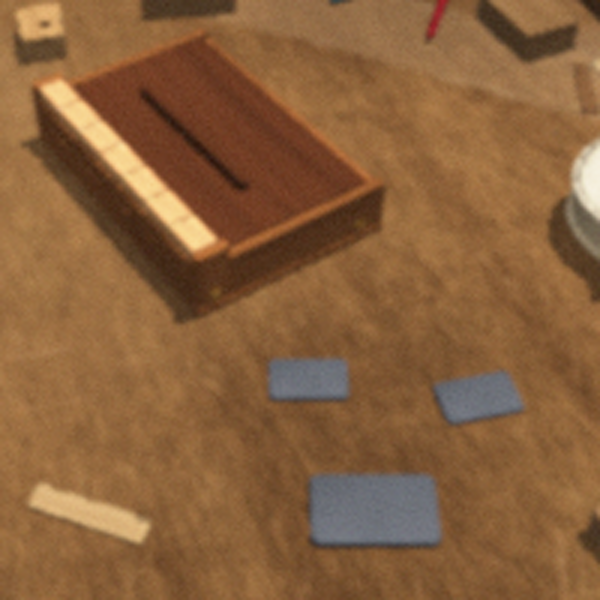

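```bash
cat > fit.py <<'E'
from h import *
from scipy.optimize import least_squares
def c(x,y,s,o): return [(x+.5)/s-.5+o[0],(y+.5)/s-.5+o[1]]
o=(170,195)
obs=[("top",c(310,327,4,o),(-59.5,125.25,63)),("top",c(314,363,4,o),(-81.5,125.25,63)),("top",c(671,271,4,o),(-59.5,-125.25,63)),("top",c(676,305,4,o),(-81.5,-125.25,63)),
("top",c(271,122,4,o),(95,136,52)),("top",c(644,67,4,o),(95,-136,52)),("top",c(366,246,4,o),(-4.5,80,62)),("top",c(589,211,4,o),(-4.5,-80,62))]
o=(240,160)
obs+=[("side",c(52,79,3,o),(-59.5,125.25,63)),("side",c(216,240,3,o),(-59.5,-125.25,63)),("side",c(191,252,3,o),(-81.5,-125.25,63)),("side",c(382,185,3,o),(95,-136,52)),("side",c(206,35,3,o),(95,136,52)),("side",c(188,310,3,o),(-85,-136,0)),("side",c(380,232,3,o),(95,-136,0)),("side",c(143,92,3,o),(-4.5,80,62)),("side",c(244,187,3,o),(-4.5,-80,62))]
def f(p):
    r=[]
    for cam,uv,b in obs:
        b=np.array(b)/1000; C,S=np.cos(p[2]),np.sin(p[2])
        r+=list(w2px(cam,[p[0]+C*b[0]-S*b[1],p[1]+S*b[0]+C*b[1],b[2]+p[3]])[0]-uv)
    return np.array(r)
for msk in (0,1):
    s=least_squares(lambda p: np.r_[f(p),p[3]*1000*(1000 if msk else .3)],[0.5,0,0,0],loss='soft_l1'); print(s.x[:2],np.degrees(s.x[2]),s.x[3]); print(f(s.x).reshape(-1,2).round(1).tolist())
# pad
o=(340,195)
def pose(pts,cam,z):
    w=np.array([px2w(cam,*q,z)[:2] for q in pts]); print(cam,w.round(4).tolist(),'c',w.mean(0).round(4), 'sides',[round(float(np.linalg.norm(w[i]-w[(i+1)%4])),4) for i in range(4)], 'ang',np.degrees(np.arctan2(*(w[1]-w[0])[::-1])))
pose([c(*q,4,o) for q in [(297,206),(361,238),(317,339),(250,305)]],"top",.006)
pose([c(*q,3,(240,160)) for q in [(310,476),(437,476),(440,541),(314,541)]],"side",.006)
print("clamp",px2w("top",*c(466,358,4,o),.03),px2w("top",*c(548,458,4,o),.03))
print("block", [px2w("top",*c(*q,4,o),.03).round(3) for q in [(400,42),(498,42),(498,103),(403,106)]])
E
python3 fit.py
```

```text
[0.54829368 0.11858618] 11.155846095843263 -0.0007413784487879926
[[-0.1, 0.9], [-0.1, -0.2], [-0.4, 1.0], [-0.3, 0.3], [-0.8, 0.1], [1.1, -0.5], [-0.4, -0.6], [0.8, -0.6], [2.8, 0.6], [-0.5, 0.7], [-0.4, 0.6], [0.8, -0.1], [-0.8, -2.3], [3.0, 4.0], [0.3, 0.1], [-0.7, -2.2], [-0.6, -1.0]]
[0.54812422 0.1182971 ] 11.126391132332104 -2.4348719711938264e-10
[[-0.1, 0.9], [-0.0, -0.2], [-0.3, 1.1], [-0.2, 0.3], [-0.7, 0.0], [1.2, -0.5], [-0.4, -0.6], [0.9, -0.6], [2.7, 0.4], [-0.6, 0.6], [-0.5, 0.4], [0.8, -0.2], [-0.8, -2.4], [2.9, 3.9], [0.3, -0.0], [-0.8, -2.4], [-0.6, -1.1]]
top [[0.5847, -0.2371], [0.5629, -0.283], [0.4883, -0.2514], [0.511, -0.2037]] c [ 0.5367 -0.2438] sides [0.0509, 0.0811, 0.0529, 0.0809] ang -115.34622731902556
side [[0.509, -0.2027], [0.5886, -0.2366], [0.5655, -0.2832], [0.4898, -0.2511]] c [ 0.5382 -0.2434] sides [0.0866, 0.052, 0.0822, 0.052] ang -23.054772971235863
clamp [ 0.47457408 -0.35166569  0.03      ] [ 0.40665699 -0.40750186  0.03      ]
block [array([ 0.703, -0.307,  0.03 ]), array([ 0.706, -0.378,  0.03 ]), array([ 0.66 , -0.377,  0.03 ]), array([ 0.656, -0.309,  0.03 ])]
```

Emit:
apply_moves([
  {"grip": 0,"dp": [20,18,0],"yaw": -0.05},
  {"grip": 0,"dp": [60,54,0],"yaw": -0.15},
  {"grip": 0,"dp": [100,90,5],"yaw": -0.25},
  {"grip": 0,"dp": [140,125,10],"yaw": -0.35},
  {"grip": 0,"dp": [180,160,15],"yaw": -0.45},
  {"grip": 0,"dp": [220,195,20],"yaw": -0.52},
  {"grip": 0,"dp": [260,231,25],"yaw": -0.58},
  {"grip": 0,"dp": [300,266,30],"yaw": -0.609},
  {"grip": 0,"dp": [325,289,30],"yaw": -0.609},
  {"grip": 0,"dp": [334,297,30],"yaw": -0.609},
  {"grip": 0,"dp": [334,297,30],"yaw": -0.609},
])

```text
time_s: 1.52
tcp_pos: [0.4582, 0.211, 0.1966]
eef_rot: [-180.0, -0.0, 11.1]
contact_force: [-0.3, 0.5, -0.0]
gripper_width: 0.0003
```

```bash
cat > look.py <<'E'
import sys,cv2,pickle
from plant import get_state,capture
s=get_state(); n=sys.argv[1]; c=capture(sys.argv[2] if len(sys.argv)>2 else "wrist")
cv2.imwrite(f"pics/{n}.png",c["color"][:,:,::-1]); pickle.dump(s,open(f"pics/{n}.pkl","wb"))
print(s["time_s"],s["tcp_pos"].round(4),s["eef_rot"].round(2),s["contact_force"].round(2),s["gripper_width"])
E
python3 look.py w1
```

```text
1.525 [0.4582 0.211  0.1966] [-179.99   -0.     11.05] [-0.32  0.5  -0.01] 0.00027724393706718734
```

View pics/w1.png

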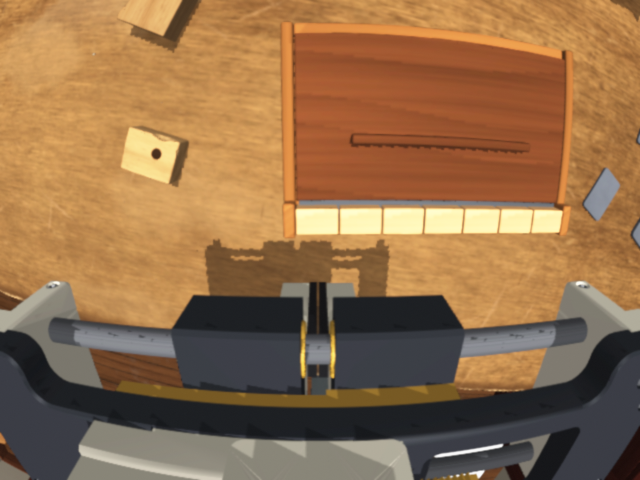

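Run:
```python
import pickle,cv2
from h import *
s=pickle.load(open('pics/w1.pkl','rb'))
def tool(P):
    f,cx,cy=Kw; c=(np.atleast_2d(P)/1000.-T[:3,3])@T[:3,:3]; n=np.hypot(c[:,0],c[:,1]); th=np.arctan2(n,-c[:,2]); return np.c_[cx+f*th*c[:,0]/n, cy-f*th*c[:,1]/n]
for z in (0,-19): print(z,tool([(0,0,z),(9.5,17,z),(9.5,-17,z),(-9.5,17,z),(-9.5,-17,z)]).round(0).tolist())
im=cv2.imread('pics/w1.png'); cv2.imwrite('pics/w1f.png',cv2.resize(im[260:400,240:400],None,fx=4,fy=4,interpolation=cv2.INTER_CUBIC))
cv2.imwrite('pics/w1b.png',cv2.resize(im[15:245,275:575],None,fx=2.6,fy=2.6,interpolation=cv2.INTER_CUBIC))
```

```text
0 [[318.0, 302.0], [354.0, 283.0], [281.0, 283.0], [352.0, 318.0], [283.0, 318.0]]
-19 [[318.0, 322.0], [358.0, 303.0], [278.0, 303.0], [356.0, 340.0], [280.0, 340.0]]
```

View pics/w1f.png

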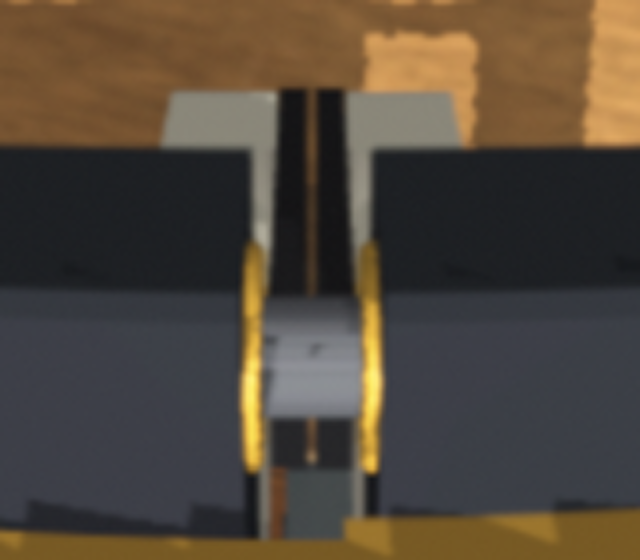

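View pics/w1b.png

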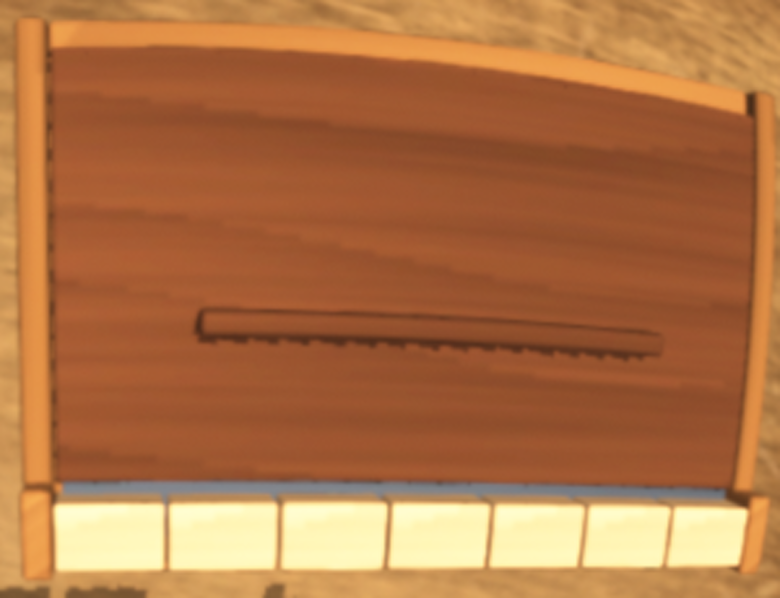

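```bash
cat > fit2.py <<'E'
import pickle
from h import *
from scipy.optimize import least_squares
s=pickle.load(open('pics/w1.pkl','rb'))
def c(x,y): return [(x+.5)/2.6-.5+275,(y+.5)/2.6-.5+15]
obs=[((54,570),(-81.5,125.25,63)),((52,501),(-59.5,125.25,63)),((741,508),(-59.5,-125.25,63)),((746,570),(-81.5,-125.25,63)),
((17,20),(95,136,52)),((771,96),(95,-136,52)),((165,500),(-59.5,90,63)),((387,502),(-59.5,18,63)),((488,504),(-59.5,-18,63)),((663,507),(-59.5,-90,63)),((200,341),(-8.5,80,51)),((662,357),(-8.5,-80,51))]
uv=np.array([c(*o[0]) for o in obs]); B=np.array([o[1] for o in obs])/1000
def f(p,n=None):
    C,S=np.cos(p[2]),np.sin(p[2]); P=np.c_[p[0]+C*B[:,0]-S*B[:,1],p[1]+S*B[:,0]+C*B[:,1],B[:,2]+(p[3] if len(p)>3 else 0)]
    return (ww2px(s,P)-uv).ravel()
for p0 in ([.548,.118,.19],[.548,.118,.19,0]):
    r=least_squares(f,p0,loss='soft_l1'); print(r.x,np.degrees(r.x[2]));print(f(r.x).reshape(-1,2).round(1).tolist())
from plant import get_state;print(get_state()['joints'].round(1))
E
python3 fit2.py
```

```text
[0.54999278 0.12043742 0.19604402] 11.23249501254082
[[-0.4, 0.0], [-0.2, 0.6], [3.1, 0.9], [-2.5, -0.8], [-1.1, -3.3], [3.5, -0.5], [0.1, 0.8], [1.2, 0.5], [2.0, 0.2], [4.1, 0.5], [-1.3, -2.4], [-5.0, 0.1]]
[ 0.54912439  0.12001985  0.19825422 -0.00482924] 11.35913027409373
[[0.4, -0.4], [0.6, 0.6], [0.5, 0.3], [-5.0, -1.6], [-0.5, -0.4], [0.6, 0.7], [0.2, 0.7], [-0.1, 0.2], [0.2, -0.1], [1.7, -0.0], [-1.6, -1.5], [-7.4, 0.4]]
[ 47.1   5.7 -23.   -0.  -61.3  54. ]
```

Emit:
apply_moves([
  {"grip": 0,"dp": [2,0,10],"yaw": 0.17},
  {"grip": 0,"dp": [4,0,20],"yaw": 0.34},
  {"grip": 0,"dp": [7,0,30],"yaw": 0.52},
  {"grip": 0,"dp": [7,0,45],"yaw": 0.7},
  {"grip": 0,"dp": [7,0,60],"yaw": 0.88},
  {"grip": 0,"dp": [7,0,75],"yaw": 1.06},
  {"grip": 0,"dp": [7,0,85],"yaw": 1.24},
  {"grip": 0,"dp": [7,0,95],"yaw": 1.4},
  {"grip": 0,"dp": [7,0,105],"yaw": 1.52},
  {"grip": 0,"dp": [7,0,111],"yaw": 1.568},
  {"grip": 0,"dp": [7,0,111],"yaw": 1.568},
])

```text
time_s: 2.95
tcp_pos: [0.4643, 0.2136, 0.0851]
eef_rot: [180.0, -0.0, -78.6]
contact_force: [-0.4, 0.3, -0.2]
gripper_width: 0.0005
```

```bash
python3 look.py w2; python3 look.py s2 side
```

```text
2.95 [0.4643 0.2136 0.0851] [ 1.7995e+02 -3.0000e-02 -7.8610e+01] [-0.45  0.35 -0.23] 0.0005491753519410535
3.0 [0.4646 0.2136 0.0855] [ 1.7999e+02 -1.0000e-02 -7.8560e+01] [0.45 0.37 0.44] 0.0005766273387042613
```

View pics/w2.png

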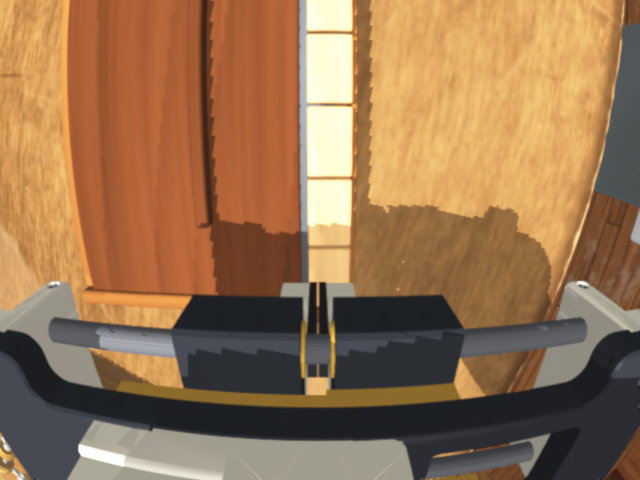

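View pics/s2.png

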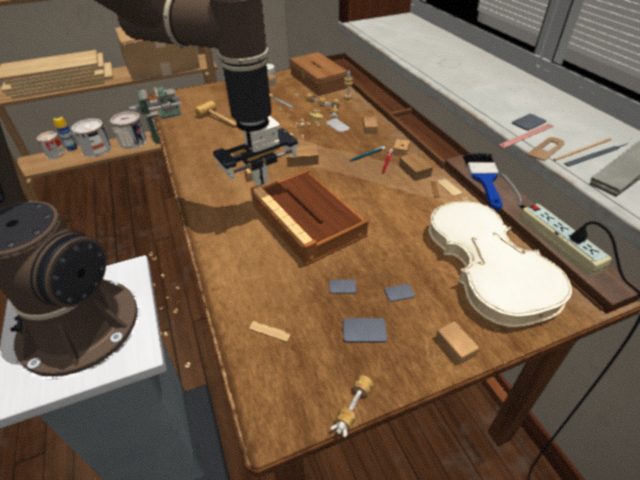

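Run:
```python
import pickle
from h import *
s=pickle.load(open('pics/w2.pkl','rb'))
print("right edge",[wpx2w(s,*q,.063).round(4).tolist() for q in [(351,247),(353,178),(354,104),(354,32)]])
L=[wpx2w(s,*q,.063) for q in [(307,247),(307,178),(307,104),(307,32)]]
print("left edge",[l.round(4).tolist() for l in L])
Rr=[wpx2w(s,*q,.063) for q in [(351,247),(353,178),(354,104),(354,32)]]
M=[(a+b)/2 for a,b in zip(L,Rr)]
print([np.linalg.norm(M[i]-M[i+1]) for i in range(3)],[np.linalg.norm(a-b) for a,b in zip(L,Rr)])
d=M[3]-M[0];print('yaw',np.degrees(np.arctan2(d[1],d[0]))+90)
y=np.radians(np.degrees(np.arctan2(d[1],d[0]))+90)
# M[0] is boundary between y=108 and 72 => y=90 ?
for yb,m in zip((90,54,18,-18),M):
    C,S=np.cos(y),np.sin(y); print(yb,(m[:2]-np.array([C*-.0705-S*yb/1000,S*-.0705+C*yb/1000])).round(4))
```

```text
right edge [[0.4514, 0.1909, 0.063], [0.4584, 0.1559, 0.063], [0.4655, 0.1206, 0.063], [0.4726, 0.0857, 0.063]]
left edge [[0.4736, 0.1953, 0.063], [0.4804, 0.1604, 0.063], [0.4873, 0.1251, 0.063], [0.4943, 0.0904, 0.063]]
[np.float64(0.03567094544233179), np.float64(0.035983810609710856), np.float64(0.0355275282721182)] [np.float64(0.022592990189407903), np.float64(0.022429194008526433), np.float64(0.022264867584350267), np.float64(0.022203274990273636)]
yaw 11.266369292289696
90 [0.5492 0.1186]
54 [0.5491 0.1189]
18 [0.5491 0.119 ]
-18 [0.5491 0.1194]
```

Emit:
apply_moves([
  {"grip": 0,"dp": [0,0,8],"yaw": 0},
  {"grip": 0,"dp": [0,0,15],"yaw": 0},
  {"grip": 0,"dp": [0,0,18],"yaw": 0},
  {"grip": 0,"dp": [0,0,19.5],"yaw": 0},
  {"grip": 0,"dp": [0,0,20.5],"yaw": 0},
  {"grip": 0,"dp": [0,0,20.5],"yaw": 0},
])

```text
time_s: 3.8
tcp_pos: [0.4649, 0.2126, 0.0651]
eef_rot: [-180.0, 0.0, -78.7]
contact_force: [-0.0, -0.4, 0.9]
gripper_width: 0.0003
```

Emit:
apply_moves([
  {"grip": 0,"dp": [0,0,1],"yaw": 0},
  {"grip": 0,"dp": [0,0,1],"yaw": 0},
])

```text
time_s: 4.05
tcp_pos: [0.4649, 0.2127, 0.0641]
eef_rot: [-180.0, 0.0, -78.7]
contact_force: [0.0, 0.2, -0.3]
gripper_width: 0.0005
```

Emit:
apply_moves([
  {"grip": 0,"dp": [0,0,1],"yaw": 0},
  {"grip": 0,"dp": [0,0,1],"yaw": 0},
])

```text
time_s: 4.3
tcp_pos: [0.465, 0.2127, 0.0633]
eef_rot: [-180.0, 0.0, -78.7]
contact_force: [-1.7, -0.7, 3.7]
gripper_width: 0.0003
```

Emit:
apply_moves([
  {"grip": 0,"dp": [0,0,0.5],"yaw": 0},
  {"grip": 0,"dp": [0,0,0.5],"yaw": 0},
  {"grip": 0,"dp": [0,0,0.5],"yaw": 0},
])

```text
time_s: 4.68
tcp_pos: [0.465, 0.2128, 0.0633]
eef_rot: [-180.0, 0.0, -78.7]
contact_force: [-2.5, -0.9, 9.9]
gripper_width: 0.0004
```

Emit:
apply_moves([
  {"grip": 0,"dp": [3,0,-0.3],"yaw": 0},
  {"grip": 0,"dp": [10,0,-0.3],"yaw": 0},
  {"grip": 0,"dp": [18,0,-0.3],"yaw": 0},
  {"grip": 0,"dp": [26,0,-0.3],"yaw": 0},
  {"grip": 0,"dp": [33,0,-0.3],"yaw": 0},
  {"grip": 0,"dp": [37,0,-0.3],"yaw": 0},
  {"grip": 0,"dp": [37,0,-0.3],"yaw": 0},
])

```text
time_s: 5.55
tcp_pos: [0.4729, 0.1761, 0.0633]
eef_rot: [-179.9, 0.0, -78.7]
contact_force: [0.8, 1.8, 5.1]
gripper_width: 0.0003
```

Emit:
apply_moves([
  {"grip": 0,"dp": [0,0,0.3],"yaw": 0},
  {"grip": 0,"dp": [0,0,0.3],"yaw": 0},
])

```text
time_s: 5.8
tcp_pos: [0.4729, 0.1761, 0.0633]
eef_rot: [-179.9, 0.0, -78.7]
contact_force: [-0.8, 0.6, 8.5]
gripper_width: 0.0005
```

Emit:
apply_moves([
  {"grip": 0,"dp": [3,0,-0.2],"yaw": 0},
  {"grip": 0,"dp": [10,0,-0.2],"yaw": 0},
  {"grip": 0,"dp": [18,0,-0.2],"yaw": 0},
  {"grip": 0,"dp": [26,0,-0.2],"yaw": 0},
  {"grip": 0,"dp": [32,0,-0.2],"yaw": 0},
  {"grip": 0,"dp": [35.5,0,-0.2],"yaw": 0},
  {"grip": 0,"dp": [35.5,0,0],"yaw": 0},
  {"grip": 0,"dp": [35.5,0,0],"yaw": 0},
])

```text
time_s: 6.8
tcp_pos: [0.4792, 0.1412, 0.0626]
eef_rot: [180.0, -0.0, -78.7]
contact_force: [1.9, -1.9, 4.2]
gripper_width: 0.0003
```

Emit:
apply_moves([
  {"grip": 0,"dp": [0,0,1],"yaw": 0},
  {"grip": 0,"dp": [0,0,1],"yaw": 0},
])

```text
time_s: 7.05
tcp_pos: [0.4791, 0.1413, 0.0616]
eef_rot: [180.0, -0.0, -78.7]
contact_force: [2.3, -1.8, 4.3]
gripper_width: 0.0002
```

Emit:
apply_moves([
  {"grip": 0,"dp": [0,0,1.5],"yaw": 0},
  {"grip": 0,"dp": [0,0,3],"yaw": 0},
  {"grip": 0,"dp": [0,0,4.5],"yaw": 0},
  {"grip": 0,"dp": [0,0,5.5],"yaw": 0},
  {"grip": 0,"dp": [0,0,6.5],"yaw": 0},
  {"grip": 0,"dp": [0,0,6.9],"yaw": 0},
  {"grip": 0,"dp": [0,0,6.9],"yaw": 0},
])

```text
time_s: 7.92
tcp_pos: [0.4789, 0.1412, 0.0546]
eef_rot: [180.0, -0.0, -78.7]
contact_force: [2.6, -2.5, 5.9]
gripper_width: 0.0001
```

```bash
python3 look.py w3
```

```text
7.925 [0.4789 0.1412 0.0546] [ 1.7997e+02 -4.0000e-02 -7.8700e+01] [ 2.57 -2.5   5.88] 7.459387012895475e-05
```

View pics/w3.png

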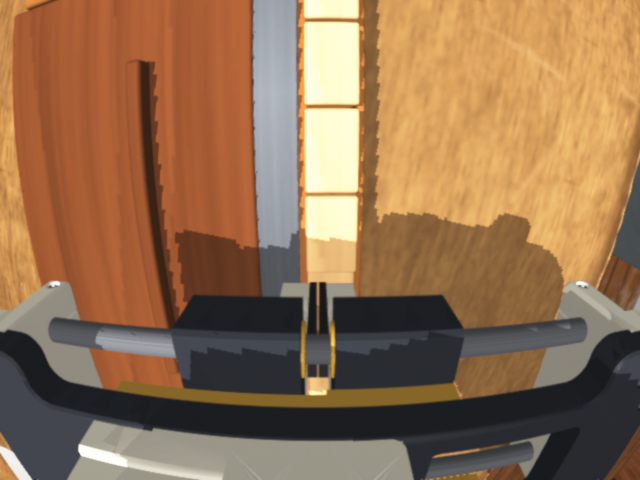

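Emit:
apply_moves([
  {"grip": 0,"dp": [0,0,-10],"yaw": 0},
  {"grip": 0,"dp": [0,0,-25],"yaw": 0},
  {"grip": 0,"dp": [15,-15,-30],"yaw": 0},
  {"grip": 0,"dp": [30,-35,-30],"yaw": 0},
  {"grip": 0,"dp": [36,-48,-30],"yaw": 0},
  {"grip": 0,"dp": [36,-51,-25],"yaw": 0},
  {"grip": 0,"dp": [36,-51,-10],"yaw": 0},
  {"grip": 0,"dp": [36,-51,-2],"yaw": 0},
  {"grip": 0,"dp": [36,-51,-1],"yaw": 0},
  {"grip": 0,"dp": [36,-51,-1],"yaw": 0},
])

```text
time_s: 9.22
tcp_pos: [0.536, 0.1164, 0.0556]
eef_rot: [180.0, -0.0, -78.7]
contact_force: [-0.7, -1.0, -0.0]
gripper_width: 0.0005
```

```bash
python3 look.py w4
```

```text
9.225 [0.536  0.1164 0.0556] [ 1.7999e+02 -1.0000e-02 -7.8690e+01] [-0.7  -0.95 -0.03] 0.0004952876323496918
```

View pics/w4.png

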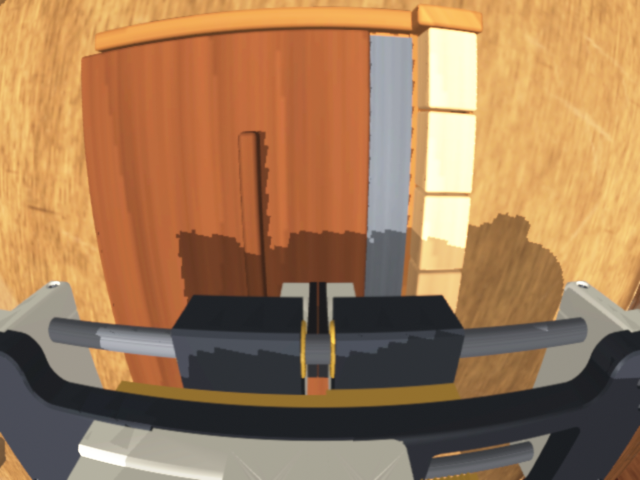

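Emit:
apply_moves([
  {"grip": 0,"dp": [0,-5,0],"yaw": 0},
  {"grip": 0,"dp": [0,-12,0],"yaw": 0},
  {"grip": 0,"dp": [0,-22,0],"yaw": 0},
  {"grip": 0,"dp": [0,-34,0],"yaw": 0},
  {"grip": 0,"dp": [0,-46,0],"yaw": 0},
  {"grip": 0,"dp": [0,-58,0],"yaw": 0},
  {"grip": 0,"dp": [0,-70,0],"yaw": 0},
  {"grip": 0,"dp": [0,-82,0],"yaw": 0},
  {"grip": 0,"dp": [0,-92,0],"yaw": 0},
  {"grip": 0,"dp": [0,-100,0],"yaw": 0},
  {"grip": 0,"dp": [0,-104,0],"yaw": 0},
  {"grip": 0,"dp": [0,-106,0],"yaw": 0},
])

```text
time_s: 10.78
tcp_pos: [0.6401, 0.137, 0.0555]
eef_rot: [180.0, 0.0, -78.7]
contact_force: [-2.4, -0.1, -0.5]
gripper_width: 0.0003
```

Emit:
apply_moves([
  {"grip": 0,"dp": [0,-1,0],"yaw": 0},
  {"grip": 0,"dp": [0,-2,0],"yaw": 0},
  {"grip": 0,"dp": [0,-2,0],"yaw": 0},
])

```text
time_s: 11.15
tcp_pos: [0.642, 0.1373, 0.0557]
eef_rot: [180.0, -0.0, -78.7]
contact_force: [-1.9, -0.0, -0.9]
gripper_width: 0.0005
```

Emit:
apply_moves([
  {"grip": 0,"dp": [0,-1,0],"yaw": 0},
  {"grip": 0,"dp": [0,-1.5,0],"yaw": 0},
  {"grip": 0,"dp": [0,-1.5,0],"yaw": 0},
])

```text
time_s: 11.52
tcp_pos: [0.6436, 0.1376, 0.0557]
eef_rot: [-180.0, -0.0, -78.7]
contact_force: [-1.3, -0.9, -0.7]
gripper_width: 0.0004
```

Emit:
apply_moves([
  {"grip": 0,"dp": [0,-1,0],"yaw": 0},
  {"grip": 0,"dp": [0,-1.5,0],"yaw": 0},
  {"grip": 0,"dp": [0,-1.5,0],"yaw": 0},
])

```text
time_s: 11.9
tcp_pos: [0.6438, 0.1377, 0.0556]
eef_rot: [179.9, -0.0, -78.7]
contact_force: [-6.1, -0.9, 2.8]
gripper_width: 0.0002
```

Emit:
apply_moves([
  {"grip": 0,"dp": [0,8,0],"yaw": 0},
  {"grip": 0,"dp": [0,15,-20],"yaw": 0},
  {"grip": 0.2,"dp": [0,30,-50],"yaw": -0.15},
  {"grip": 0.4,"dp": [0,55,-80],"yaw": -0.32},
  {"grip": 0.5,"dp": [0,80,-100],"yaw": -0.5},
  {"grip": 0.5,"dp": [0,105,-115],"yaw": -0.68},
  {"grip": 0.5,"dp": [0,130,-115],"yaw": -0.86},
  {"grip": 0.5,"dp": [0,145,-115],"yaw": -1.04},
  {"grip": 0.5,"dp": [0,152,-115],"yaw": -1.22},
  {"grip": 0.5,"dp": [0,152,-115],"yaw": -1.4},
  {"grip": 0.5,"dp": [0,152,-115],"yaw": -1.571},
  {"grip": 0.5,"dp": [0,152,-115],"yaw": -1.571},
])

```text
time_s: 13.4
tcp_pos: [0.4963, 0.1084, 0.1722]
eef_rot: [-180.0, -0.1, 11.2]
contact_force: [0.0, -0.1, 0.5]
gripper_width: 0.0436
```

```bash
python3 look.py w5
```

```text
13.4 [0.4963 0.1084 0.1722] [-1.7996e+02 -1.5000e-01  1.1250e+01] [ 0.04 -0.14  0.5 ] 0.043552850859604926
```

View pics/w5.png

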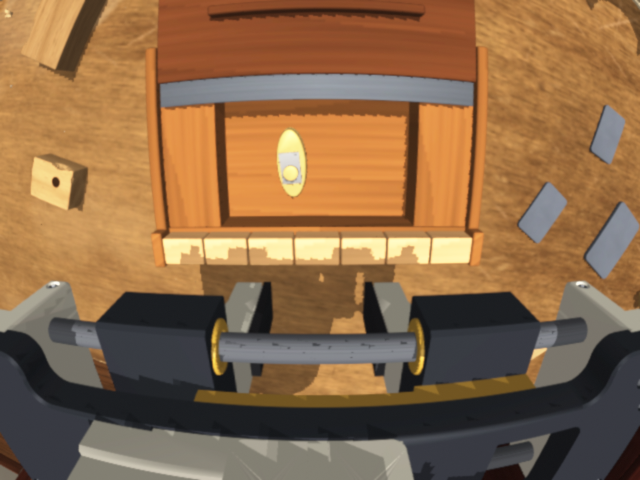

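Run:
```python
import cv2
im=cv2.imread('pics/w5.png'); cv2.imwrite('pics/w5p.png',cv2.resize(im[110:215,240:345],None,fx=5.6,fy=5.6,interpolation=cv2.INTER_CUBIC))
```

```text
(no output)
```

View pics/w5p.png

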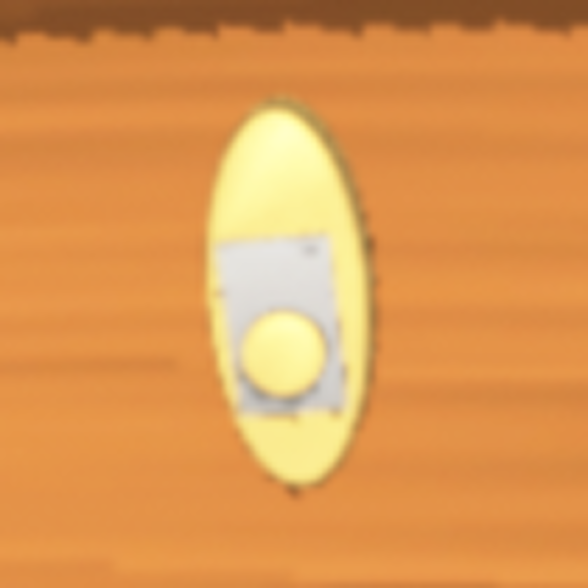

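Run:
```python
import pickle
from h import *
s=pickle.load(open('pics/w5.pkl','rb'))
def c(x,y): return ((x+.5)/5.6-.5+240,(y+.5)/5.6-.5+110)
P=[wpx2w(s,*c(*q),.024)[:2] for q in [(278,103),(300,488),(209,270),(367,295)]]
print(np.array(P).round(4).tolist())
print('L',np.linalg.norm(P[0]-P[1]),'W',np.linalg.norm(P[2]-P[3]))
d=P[0]-P[1]; print('yaw',np.degrees(np.arctan2(d[1],d[0])))
print((P[0]+P[1])/2,(P[2]+P[3])/2)
ctr=(P[0]+P[1])/2
y=np.radians(11.25); D=ctr-s['tcp_pos'][:2]; print('box',)
t=np.radians(s['eef_rot'][2]); print('tool dx,dy',D@[np.cos(t),np.sin(t)],D@[np.sin(t),-np.cos(t)])
b=ctr-np.array([.5491,.1188]);print(b@[np.cos(y),np.sin(y)],b@[-np.sin(y),np.cos(y)])
```

```text
[[0.5672, 0.146], [0.5112, 0.1323], [0.5411, 0.1515], [0.5417, 0.1279]]
L 0.057617737546557385 W 0.023581345778423586
yaw 13.760611070232438
[0.53918171 0.13916966] [0.54139203 0.13971314]
box
tool dx,dy 0.04807872562582449 -0.02179378090564029
-0.005753791526358074 0.021913221800764788
```

Emit:
apply_moves([
  {"grip": 0.55,"dp": [15,-7,5],"yaw": -0.0445},
  {"grip": 0.55,"dp": [35,-15,15],"yaw": -0.0445},
  {"grip": 0.55,"dp": [48.8,-21.8,40],"yaw": -0.0445},
  {"grip": 0.55,"dp": [48.8,-21.8,70],"yaw": -0.0445},
  {"grip": 0.55,"dp": [48.8,-21.8,95],"yaw": -0.0445},
  {"grip": 0.55,"dp": [48.8,-21.8,112],"yaw": -0.0445},
  {"grip": 0.55,"dp": [48.8,-21.8,112],"yaw": -0.0445},
])

```text
time_s: 14.32
tcp_pos: [0.5389, 0.1387, 0.0579]
eef_rot: [180.0, 0.1, 13.7]
contact_force: [0.4, -0.5, 0.4]
gripper_width: 0.0481
```

```bash
python3 look.py w6
```

```text
14.325 [0.5389 0.1387 0.0579] [1.7995e+02 1.2000e-01 1.3670e+01] [ 0.4  -0.45  0.42] 0.04812387641869454
```

View pics/w6.png

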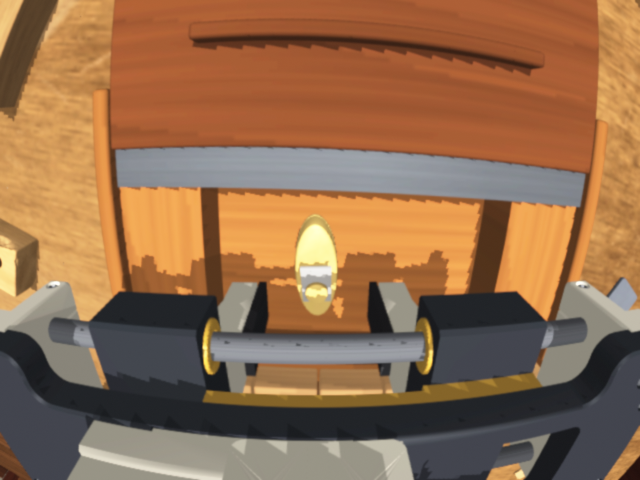

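Run:
```python
import pickle
from h import *
s=pickle.load(open('pics/w6.pkl','rb'))
P=[wpx2w(s,*q,.024)[:2] for q in [(315.5,215),(317.5,315)]]
c=(P[0]+P[1])/2;d=P[0]-P[1];print(c,np.linalg.norm(d),np.degrees(np.arctan2(d[1],d[0])))
t=np.radians(s['eef_rot'][2]);D=c-s['tcp_pos'][:2];print(D@[np.cos(t),np.sin(t)],D@[np.sin(t),-np.cos(t)])
```

```text
[0.54166593 0.14003221] 0.060923272439827446 14.67254901373878
0.0030036480562731166 -0.0005917702865672399
```

Emit:
apply_moves([
  {"grip": 0.55,"dp": [2,-0.5,12],"yaw": -0.012},
  {"grip": 0.55,"dp": [2,-0.5,25],"yaw": -0.012},
  {"grip": 0.55,"dp": [2,-0.5,36],"yaw": -0.012},
  {"grip": 0.55,"dp": [2,-0.5,43],"yaw": -0.012},
  {"grip": 0.55,"dp": [2,-0.5,46],"yaw": -0.012},
  {"grip": 0.55,"dp": [2,-0.5,46],"yaw": -0.012},
])

```text
time_s: 15.12
tcp_pos: [0.5413, 0.1401, 0.0125]
eef_rot: [180.0, 0.0, 14.5]
contact_force: [0.2, -0.6, 0.0]
gripper_width: 0.0482
```

Emit:
apply_moves([
  {"grip": 0.35,"dp": [0,0,0],"yaw": 0},
  {"grip": 0.25,"dp": [0,0,0],"yaw": 0},
  {"grip": 0.15,"dp": [0,0,0],"yaw": 0},
  {"grip": 0.15,"dp": [0,0,0],"yaw": 0},
  {"grip": 0.15,"dp": [0,0,0],"yaw": 0},
], newtons=18)

```text
time_s: 15.75
tcp_pos: [0.5415, 0.1402, 0.0129]
eef_rot: [-180.0, -0.0, 14.5]
contact_force: [-0.3, 0.3, 2.3]
gripper_width: 0.0235
```

Emit:
apply_moves([
  {"grip": 0.15,"dp": [0,0,-4],"yaw": 0},
  {"grip": 0.15,"dp": [0,0,-12],"yaw": 0},
  {"grip": 0.15,"dp": [0,0,-25],"yaw": 0},
  {"grip": 0.15,"dp": [0,0,-45],"yaw": 0},
  {"grip": 0.15,"dp": [0,0,-70],"yaw": 0},
  {"grip": 0.15,"dp": [0,0,-95],"yaw": 0},
  {"grip": 0.15,"dp": [0,0,-110],"yaw": 0},
  {"grip": 0.15,"dp": [0,0,-115],"yaw": 0},
  {"grip": 0.15,"dp": [0,0,-115],"yaw": 0},
])

```text
time_s: 16.88
tcp_pos: [0.5411, 0.14, 0.1275]
eef_rot: [-180.0, 0.0, 14.5]
contact_force: [-0.7, 0.1, -2.9]
gripper_width: 0.0236
```

```bash
python3 look.py w7;python3 look.py s7 side
```

```text
16.875 [0.5411 0.14   0.1275] [-1.7999e+02  1.0000e-02  1.4530e+01] [-0.71  0.06 -2.89] 0.023592164773950864
16.925 [0.5409 0.14   0.127 ] [1.800e+02 6.000e-02 1.453e+01] [-0.09  0.17 -1.11] 0.02312554099341324
```

View pics/w7.png

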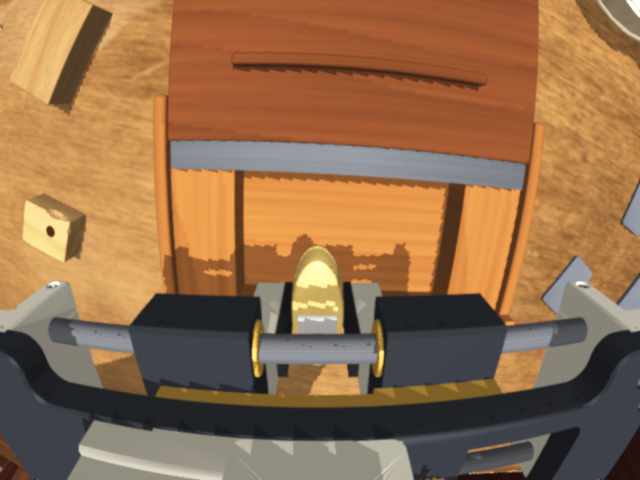

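View pics/s7.png

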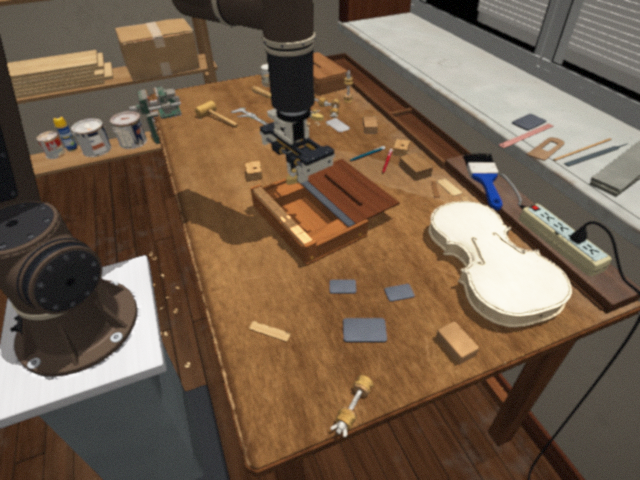

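Emit:
apply_moves([
  {"grip": 0.15,"dp": [-8,18,0],"yaw": 0.03},
  {"grip": 0.15,"dp": [-25,55,0],"yaw": 0.11},
  {"grip": 0.15,"dp": [-42,95,0],"yaw": 0.19},
  {"grip": 0.15,"dp": [-60,135,0],"yaw": 0.27},
  {"grip": 0.15,"dp": [-77,175,0],"yaw": 0.35},
  {"grip": 0.15,"dp": [-95,215,0],"yaw": 0.43},
  {"grip": 0.15,"dp": [-112,255,0],"yaw": 0.51},
  {"grip": 0.15,"dp": [-128,290,0],"yaw": 0.58},
  {"grip": 0.15,"dp": [-140,318,0],"yaw": 0.63},
  {"grip": 0.15,"dp": [-147,333,0],"yaw": 0.664},
  {"grip": 0.15,"dp": [-147,333,0],"yaw": 0.664},
  {"grip": 0.15,"dp": [-147,333,0],"yaw": 0.664},
])

```text
time_s: 18.48
tcp_pos: [0.4825, -0.2188, 0.1275]
eef_rot: [-180.0, 0.0, -23.5]
contact_force: [0.0, 0.3, -1.4]
gripper_width: 0.0237
```

```bash
python3 look.py w8
python3 - <<'E'
import cv2
im=cv2.imread('pics/w8.png'); cv2.imwrite('pics/w8p.png',cv2.resize(im[100:300,200:440],None,fx=3,fy=3,interpolation=cv2.INTER_CUBIC))
E
```

```text
18.475 [ 0.4825 -0.2188  0.1275] [-1.800e+02  2.000e-02 -2.349e+01] [ 0.03  0.29 -1.41] 0.023667286079244062
```

View pics/w8.png

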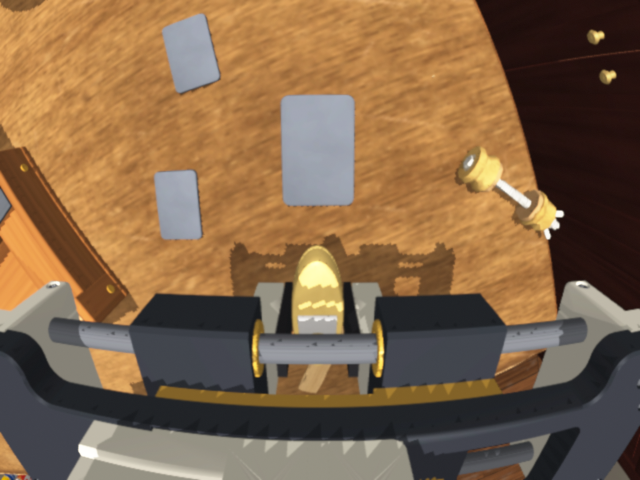

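View pics/w8p.png

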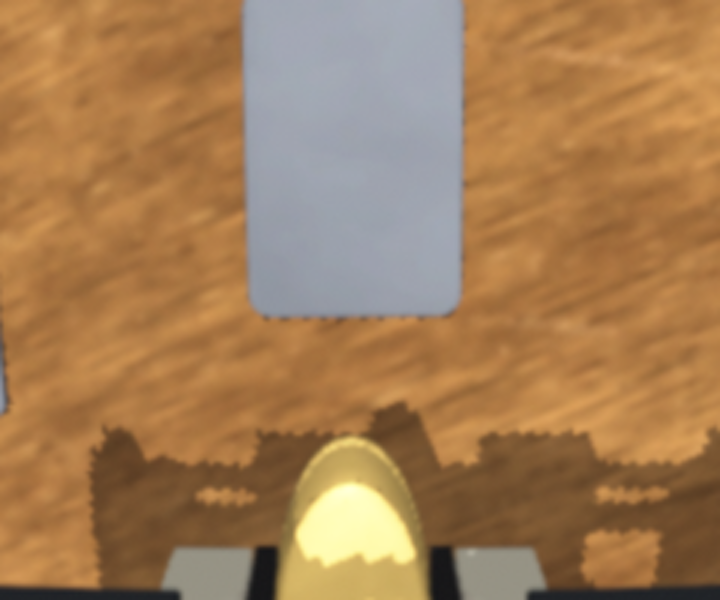

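Run:
```python
import pickle
from h import *
s=pickle.load(open('pics/w8.pkl','rb'))
t=np.radians(s['eef_rot'][2])
def tl(q,z):
    D=wpx2w(s,*q,z)[:2]-s['tcp_pos'][:2]; return (D@np.array([[np.cos(t),np.sin(t)],[np.sin(t),-np.cos(t)]]).T*1000).round(1)
print('top/bot/left/right mid',tl((318,95),.006),tl((318,205.5),.006),tl((281.5,150),.006),tl((354.5,150),.006))
print('corner-ish',tl((282,105),.006),tl((282.7,195),.006),tl((355,105),.006),tl((354,195),.006))
print('tip',tl((317,246),.1275-.0045),tl((317,246),.1275+.0115))
```

```text
top/bot/left/right mid [101.7   0.3] [17.7  0.4] [ 60.6 -26.9] [60.6 27.7]
corner-ish [ 94.5 -26.2] [ 26.  -26.7] [94.5 27.6] [26. 28.]
tip [26.6 -0.3] [32.3 -0.3]
```

Emit:
apply_moves([
  {"grip": 0.15,"dp": [15,0,0],"yaw": 0},
  {"grip": 0.15,"dp": [40,0.5,10],"yaw": 0},
  {"grip": 0.15,"dp": [56,0.6,30],"yaw": 0},
  {"grip": 0.15,"dp": [59.5,0.6,55],"yaw": 0},
  {"grip": 0.15,"dp": [59.5,0.6,78],"yaw": 0},
  {"grip": 0.15,"dp": [59.5,0.6,95],"yaw": 0},
  {"grip": 0.15,"dp": [59.5,0.6,106],"yaw": 0},
  {"grip": 0.15,"dp": [59.5,0.6,112],"yaw": 0},
  {"grip": 0.15,"dp": [59.5,0.6,112],"yaw": 0},
  {"grip": 0.15,"dp": [59.5,0.6,112],"yaw": 0},
])

```text
time_s: 19.77
tcp_pos: [0.5374, -0.2435, 0.0164]
eef_rot: [-180.0, -0.1, -23.5]
contact_force: [0.5, 0.5, -1.0]
gripper_width: 0.0235
```

Emit:
apply_moves([
  {"grip": 0.15,"dp": [0,0,1],"yaw": 0},
  {"grip": 0.15,"dp": [0,0,2],"yaw": 0},
  {"grip": 0.15,"dp": [0,0,3.5],"yaw": 0},
  {"grip": 0.15,"dp": [0,0,3.5],"yaw": 0},
])

```text
time_s: 20.27
tcp_pos: [0.5368, -0.2434, 0.012]
eef_rot: [180.0, 0.0, -23.5]
contact_force: [-0.6, -0.7, -1.2]
gripper_width: 0.0234
```

Emit:
apply_moves([
  {"grip": 0.15,"dp": [0,0,0.7],"yaw": 0},
  {"grip": 0.15,"dp": [0,0,0.7],"yaw": 0},
])

```text
time_s: 20.52
tcp_pos: [0.5369, -0.2434, 0.0114]
eef_rot: [180.0, 0.0, -23.5]
contact_force: [-0.1, -0.2, -1.6]
gripper_width: 0.0236
```

Emit:
apply_moves([
  {"grip": 0.15,"dp": [0,0,0.5],"yaw": 0},
  {"grip": 0.15,"dp": [0,0,0.5],"yaw": 0},
])

```text
time_s: 20.78
tcp_pos: [0.537, -0.2434, 0.011]
eef_rot: [180.0, 0.0, -23.5]
contact_force: [-0.3, -0.7, -0.8]
gripper_width: 0.0236
```

Emit:
apply_moves([
  {"grip": 0.15,"dp": [0,0,0.4],"yaw": 0},
  {"grip": 0.15,"dp": [0,0,0.4],"yaw": 0},
])

```text
time_s: 21.02
tcp_pos: [0.537, -0.2434, 0.0109]
eef_rot: [180.0, -0.0, -23.5]
contact_force: [-2.9, 0.4, 4.1]
gripper_width: 0.0232
```

Contact with the pad (4 N). Release slowly and back up.

Emit:
apply_moves([
  {"grip": 0.22,"dp": [0,0,-0.3],"yaw": 0},
  {"grip": 0.28,"dp": [0,0,-0.3],"yaw": 0},
  {"grip": 0.32,"dp": [0,0,-0.3],"yaw": 0},
  {"grip": 0.4,"dp": [0,0,-0.3],"yaw": 0},
  {"grip": 0.45,"dp": [0,0,-0.3],"yaw": 0},
  {"grip": 0.45,"dp": [0,0,-0.3],"yaw": 0},
])

```text
time_s: 21.78
tcp_pos: [0.537, -0.2434, 0.0109]
eef_rot: [-180.0, -0.0, -23.5]
contact_force: [0.8, -0.3, 0.2]
gripper_width: 0.0391
```

Emit:
apply_moves([
  {"grip": 0.45,"dp": [0,0,-8],"yaw": 0},
  {"grip": 0.45,"dp": [0,0,-22],"yaw": 0},
  {"grip": 0.45,"dp": [0,0,-45],"yaw": 0},
  {"grip": 0.45,"dp": [0,0,-80],"yaw": 0},
  {"grip": 0.45,"dp": [-30,0,-110],"yaw": 0},
  {"grip": 0.45,"dp": [-60,0,-130],"yaw": 0},
  {"grip": 0.45,"dp": [-70,0,-140],"yaw": 0},
  {"grip": 0.45,"dp": [-70,0,-140],"yaw": 0},
])

```text
time_s: 22.78
tcp_pos: [0.4734, -0.2155, 0.1524]
eef_rot: [-179.9, -0.2, -23.5]
contact_force: [1.0, 0.3, -0.2]
gripper_width: 0.0396
```

```bash
python3 look.py w9; python3 look.py s9 side; python3 look.py t9 top
python3 - <<'E'
import cv2
im=cv2.imread('pics/t9.png'); cv2.imwrite('pics/t9p.png',cv2.resize(im[180:330,170:490],None,fx=2.5,fy=2.5,interpolation=cv2.INTER_CUBIC))
E
```

```text
22.775 [ 0.4734 -0.2155  0.1524] [-1.7995e+02 -1.7000e-01 -2.3480e+01] [ 0.96  0.3  -0.25] 0.03959439040236723
22.825 [ 0.4734 -0.2155  0.1515] [-1.7997e+02 -9.0000e-02 -2.3490e+01] [-0.28 -0.32  0.25] 0.03917450923588473
22.875 [ 0.4733 -0.2156  0.1508] [-1.80e+02 -2.00e-02 -2.35e+01] [-0.98 -0.49 -0.81] 0.03943179922813752
```

View pics/w9.png

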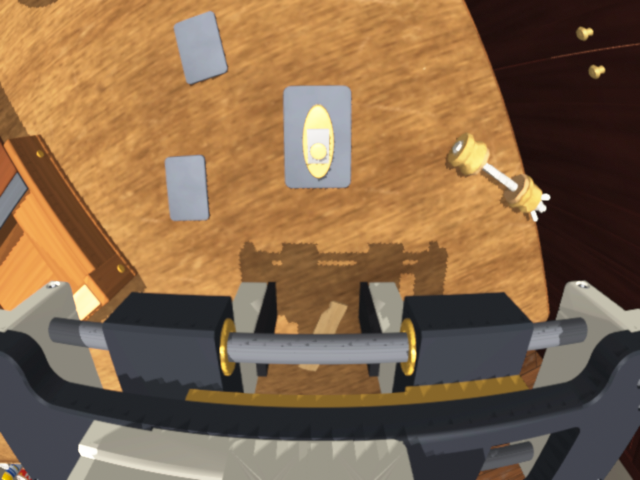

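View pics/s9.png

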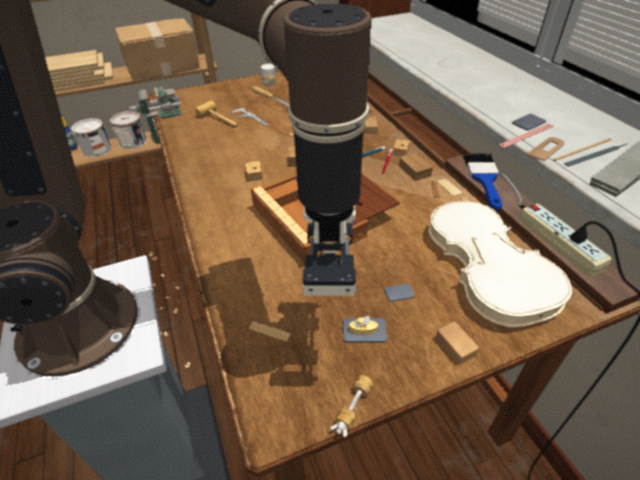

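View pics/t9p.png

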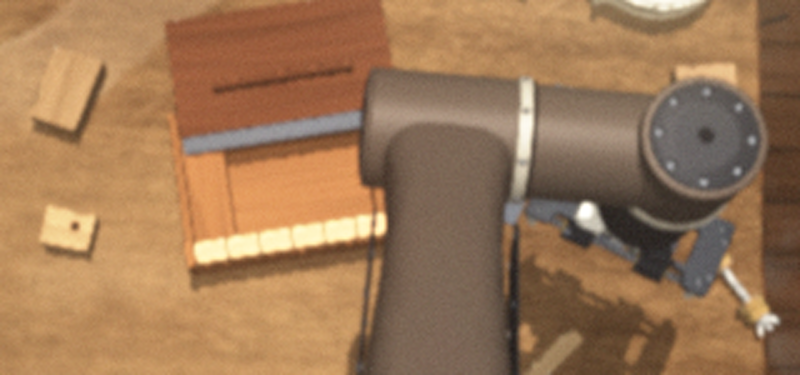

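Run:
```python
import pickle
from h import *
s=pickle.load(open('pics/w9.pkl','rb'))
t=np.radians(s['eef_rot'][2])
def tl(q,z):
    D=wpx2w(s,*q,z)[:2]-s['tcp_pos'][:2]; return (D@np.array([[np.cos(t),np.sin(t)],[np.sin(t),-np.cos(t)]]).T*1000).round(1)
print('pad',tl((318,86),.006),tl((318,187.5),.006),tl((284,136),.006),tl((351,136),.006))
print('plane',tl((318,104.5),.022),tl((318,179),.022),tl((303,140),.022),tl((333.5,140),.022))
```

```text
pad [111.2   0.3] [27.5  0.3] [ 70.5 -27.3] [70.5 27. ]
plane [95.4  0.3] [37.3  0.3] [ 67.9 -11.3] [67.9 12.2]
```

```bash
python3 -c "
from plant import close_job; print(close_job())"
```

```text
the job is handed in; nothing more can be done
None
```

The thumb plane is out of the box and stands upright on the largest dark pad. I handed the job in at about 23 s of the 72 s allowed.

- **Finding the catch:** I felt along the caps with the fingers closed, pressing with no more than about 10 N. The caps at y = +108 and +72 mm were solid. The cap at +36 mm gave way, and pressing it down about 8.5 mm sprang the lid ajar.
- **Opening the lid:** I pushed it by the batten until it met its end stop, where the force rose to 6 N and it moved no further.
- **Moving the plane:** I gripped it across its width, carried it level, and lowered it until I felt about 4 N of contact with the pad. Then I opened the fingers slowly and backed away.

The last pictures show the plane upright and aligned with the pad, about 3 mm off centre along the pad's length and less than 1 mm across it. The gripper is clear and touches nothing. The clamp and the blocks I could see appear not to have moved. I judged that by eye, and in the top view the arm covered one block, which the side view shows in place.

No check failed. The different camera views of the box agreed to about 2 mm.

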